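# Close a split rod mount in its toggle-clamp fixture

### The arm

A 6-joint arm with a two-finger parallel gripper is mounted at the origin on a cart in front of the work surface, level with it; the furniture and walls round the work are solid. World frame = base frame: x ahead of the robot, y to its left, z up, the work surface at z = 0. Lengths are in mm, angles in degrees, forces in N, time in s.
With the tool pointing down it reaches from about 300 to 850 mm from the base axis. Payload 4.2 kg.
Tool frame: the origin (TCP) lies at the very end of the fingers, on their centre line; the grasp point (between the pads) lies 19 mm behind it (env.grip_depth is the distance from the TCP to the grasp point, in mm); z points along the fingers, y is the line along which they close (so a half turn about z gives the same grasp; the last joint's range is limited). The gripper opens to 91 mm and grips with 3 to 60 N. Pads are 32 mm wide; open, the fingers measure 118 mm over their backs; the gripper's body (76 mm by 178 mm) begins 60 mm behind the grasp point.
Start: joints at [-76.203, 18.312, 89.639, -0, 72.044, -1.146], TCP at [148.269, -555.573, 192.476] pointing down, gripper open.
Joint ranges: [-177.97, 177.97], [-48.28, 115.42], [12.27, 149.76], [-77.06, 257.06], [2.81, 150.46], [-146.56, 146.56]. Speed limits (degrees/s): [147.25, 147.25, 180, 180, 180, 180].

### API

Orientations are given as [roll, pitch, yaw] about the fixed x, y, z axes, in that order (R = Rz(yaw) Ry(pitch) Rx(roll)).
In Python, from workcell import env, cams gives the robot as it stands.
- The arm moves only by the tool apply_moves, never from a script. Its argument "deltas" is a list of rows, each a list of 5 numbers: the shift along the tool's x, y, z in m, then the turn about the tool's z in rad, then the opening, from -1 (shut) to 1 (fully open), so that 0 is half open. In form: [[tx, ty, tz, roll, gripper], ...]. A call has 1 to 5 rows; each row is the pose to reach, as a shift and turn from the pose commanded when the call began, along the tool's axes at that moment; what a row does not reach only later rows make up. A row lasts 1/10 s, in which the tool goes at most 50 mm and 8.59 degrees, less where a joint would pass 70% of its speed; a pose out of reach is approached as far as the arm can. A call with a gripper value outside its range is refused whole. The fingers move at their own pace and stop on an object; "grip_force" is the grip in N (left out, the last holds). Time passes only in rows, so rows that repeat a pose let the fingers close. It gives the time, the measured TCP pose, the force, the opening and the grip force at its end, in the units of the state.
- env.state(): the state, without advancing time (a new reading comes with each control period).
- cams.grab_frame(name): name is "side" or "top" or "wrist"; returns the picture (384x512x3 uint8, blue, green, red); there is no depth.
- cams.get_calibration(name): a dict with "mtx" (3x3 intrinsics, pixels), "k1" (the pictures are not rectified: a ray, as slopes to the right and down, at radius r is drawn at 1 + k1 r^2 times it, then the intrinsics apply), "eye" and "attitude" of the camera in the world; the wrist camera has in their place "tool_from_camera" (4x4, takes a point from camera to tool coordinates, whose origin is the TCP and whose axes are the flange's). Camera axes: x right, y down, z forward; pixel columns grow to the right and rows downward; lengths in mm; the calibration is good to about 2 mm. A picture is of the moment at which its call begins: read the wrist's pose just before it. get_calibration takes no time and is no camera call.
- env.job_done(): hands the job in; it is judged then, once.
The state is a dict: "time_s": time; "qpos": joint angles; "qvel": joint speeds; "effort": joint torques, N m; "ee_pos": TCP position; "ee_rot": TCP orientation; "force": force on the tool from outside, world axes, zero at the start; "torque": the same for the moment, N m; "gripper_width": finger opening in mm; "gripper_force": force on a finger pad.
Only numpy, scipy, OpenCV 4.12 (cv2) and the standard library are available. Lean on these libraries where they do the work, as an engineer would, in place of code of your own. Each camera call takes 0.05 s, during which the arm holds its last target. There are 200 camera calls.

### The job

One half of a split rod mount is bolted into the clamping fixture; bring it together with the loose half whose tongues match its slots. If the toggle clamp is closed or its plunger is in the way, push its handle back to open it; then load that half between plunger and bolted half, tongues towards the slots, and push the clamp's handle over until it locks, so that the two halves are shut with no gap and the plunger holds them. Leave the other loose half, the bottle, the tape roll and the parts box where they are.

Things in the scene. Friction and masses are not known exactly. Their poses are not given: they have to be found in the camera images.
- seat (a point): Where the centre of the loose half must end: middle of its place in the fixture, 27 mm above the bench, 15 mm above the fixture's dark 12 mm base plate. Axes: x level, from the clamp towards the bolted half (pushing direction), y level across, z up. The bolted half (58 wide, 40 long, 30 high, aluminium) begins 22 mm from here in +x; two slots in its face, 11 mm wide, 9 mm deep, middles at y = -21 and +21 mm.
- load_spot (a point): 28 mm before the seat (-x of the seat), same axes and height: good place to set the half's centre on the base plate while the clamp is open, 6 mm either way along x still fits. Steel guide rails (10 mm high) run beside the part from seat x = -14 mm onward, flared at the mouth; between them the part has 1.5 mm to spare each side. Nothing stands beside the load spot itself.
- half_outer_centre (a point): Centre, half-way up, of a loose aluminium block, 58 mm wide (y), 44 mm long (x), 30 mm high, lying flat. Its mating face is the +x side: half-round 12 mm bore in the middle and two tongues 8 mm wide, 8 mm long, near the outer ends, middles at y = -21 and +21 mm; front corners chamfered. About 0.2 kg. Starts in either of two places. Grasp across its 58 mm width.
- half_outer_face (a point): Middle of the mating face of that block: 22 mm from its centre in its own +x; the tongues reach 8 mm farther.
- half_inner_centre (a point): Centre of a second loose block of the same size and material, whose two tongues stand close to the bore instead, middles at y = -11 and +11 mm. Lies in the other of the two places.
- clamp_pivot (a point): Axle of the clamp's handle, fixed to the fixture, 27 mm above the bench, 133 mm from the seat in -x; axes as the seat's. The axle runs along y, so the handle swings in the upright plane through seat and pivot. Next to it the clamp's steel cheeks, guide block and plunger rise to 37 mm above the bench; the rods and cranks over them to about 60 mm.
- handle_grip (a point): Middle line of the black handle grip, 95 mm from the axle; the handle ends 116 mm from the axle; grip 19 mm wide (y), 15 mm thick. Push it from either side close to its end, fingertips 100 to 110 mm above the bench: the end is at 116 mm when locked, 119 mm when fully open, but rises to 143 mm upright in between.
- clamp_handle (a joint): Handle angle, rad: 0 = locked (leans towards the seat, plunger out), 1.35 = fully open (leans away, plunger back 38 mm). Starts anywhere between. The handle rises from the axle at 0.87 + angle above the seat's +x. Stays where left; about 1 N at the grip moves it, 2 N more in the last 0.4 rad with a part loaded; below 0.06, down to the stop at 0, it holds itself (over centre).
- clamp_tip: Flat rubber-faced pad on the plunger, 34 mm wide (y), 18 mm high, springy; origin on its back, 11 mm behind its front. Locked, its front would stand 2.5 mm inside a seated half, so it presses it; fully open it stands 35 mm behind the rear face of a seated half.
- solvent_bottle: White dropper bottle with blue cap, 36 mm wide, 94 mm tall, standing behind the fixture; origin at its foot. A bystander.
- tape_roll: Roll of tape lying flat, 62 mm across, 20 mm high; origin under its middle. A bystander.
- parts_box: Flat blue parts box with clear lid, 73 x 110 x 27 mm, left of the work; origin under its middle. A bystander.
There are look-alikes about, which are no part of the job. Leave any red or yellow look-alike of the part that bears half_outer_centre alone.

How it is judged (in metres and radians):
At the end, for the whole second after the job is handed in: The matching half sits against the bolted half, within 3 mm of the seat in every direction, tongues in the slots; the clamp handle is past centre (angle below 0.05 rad) and the rubber pad presses on the half with over 5 N; all is at rest (x of half_outer_centre in the frame of seat between -0.003 and 0.003 m and y of half_outer_centre in the frame of seat between -0.003 and 0.003 m and z of half_outer_centre in the frame of seat between -0.003 and 0.003 m and x of half_outer_face in the frame of seat above 0.018 m and value of joint clamp_handle below 0.05 rad and contact force between clamp_tip and half_outer above 5 N and linear speed of half_outer below 0.01 m/s); the robot touches nothing.
It fails at once if the other loose half is moved by over 30 mm (distance of half_inner_centre from where it was at the start of the episode above 0.03 m).
It fails at once if a bystander (bottle, tape roll or parts box) is moved by over 30 mm (distance of any of solvent_bottle, tape_roll, parts_box from where it was at the start of the episode above 0.03 m).
It also fails if it takes over 54 s, if anything falls off the work surface, if the arm or the gripper's body presses on something with over 40 N, if the wrist force passes 120 N, or if a joint passes its speed limit or range.

## Working session

There is one attempt and no reset: what is moved stays moved. The work goes in short steps, Python scripts to look and compute and a tool call to move; the robot and the scene stay as the last step left them, time stands still between calls to the robot, and variables do not carry over. Pictures are saved under pics/ and viewed, at most 12 in all, crops included, and the job is handed in when it is done.

Besides the shell and the picture viewer there is one more tool, called after "Request:" as a command line: name --pt "numbers of a row" for each row, then --argument value for the rest. apply_moves: Moves the arm, as the interface text tells. Its arguments: {"type":"object","properties":{"deltas":{"type":"array"},"grip_force":{"type":"number"}},"required":["deltas"]}

```bash
mkdir -p pics; ls; python3 - <<'E'
from workcell import env,cams
import cv2
for n in("top","side"):
    cv2.imwrite(f"pics/{n}0.png",cams.grab_frame(n)); c=cams.get_calibration(n); print(n,c)
print(cams.get_calibration("wrist")); s=env.state(); print(s)
E
```

```text
pics
top {'mtx': array([[446.46709843,   0.        , 258.27388937],
       [  0.        , 446.46709843, 193.28663565],
       [  0.        ,   0.        ,   1.        ]]), 'k1': -0.11199447487771967, 'eye': array([408.89775508, 388.41451819, 951.15850066]), 'attitude': array([-172.92703486,    0.41603248,  -90.89615473])}
side {'mtx': array([[357.840488  ,   0.        , 256.13245106],
       [  0.        , 357.840488  , 197.63813994],
       [  0.        ,   0.        ,   1.        ]]), 'k1': -0.044955816964110745, 'eye': array([ 327.85572052, -249.62007365,  593.70188196]), 'attitude': array([-126.61797379,   -0.42004802,  -15.35635161])}
{'mtx': array([[298.5720626 ,   0.        , 251.8208022 ],
       [  0.        , 298.5720626 , 191.64492036],
       [  0.        ,   0.        ,   1.        ]]), 'k1': -0.021919723873018274, 'tool_from_camera': array([[ 1.64227764e-04, -9.66541501e-01, -2.56510234e-01,
         7.29555041e+01],
       [ 9.99999980e-01,  1.28372776e-04,  1.56524532e-04,
         1.45965635e-01],
       [-1.18358525e-04, -2.56510254e-01,  9.66541502e-01,
        -1.91322529e+02],
       [ 0.00000000e+00,  0.00000000e+00,  0.00000000e+00,
         1.00000000e+00]])}
{'time_s': 0.1, 'qpos': array([-7.62041919e+01,  1.83479449e+01,  8.97007157e+01, -8.60087937e-04,
        7.20414430e+01, -1.14725094e+00]), 'qvel': array([-0.06363733, -0.068153  , -0.23142915, -0.04093834,  0.06614843,
        0.06915256]), 'effort': array([ 3.85425528e-04, -4.13331306e+01, -2.32509649e+01,  7.28368247e-02,
        4.21929848e-02, -5.56591385e-05]), 'ee_pos': array([ 148.13671104, -555.09094951,  191.69588682]), 'ee_rot': array([-1.79909898e+02, -9.86448457e-04,  1.49433241e+01]), 'force': array([0.01424513, 0.09797261, 0.15108952]), 'torque': array([ 0.01166098, -0.02135129, -0.01149164]), 'gripper_force': 0.0, 'gripper_width': 91.12102924458212}
```

View pics/top0.png

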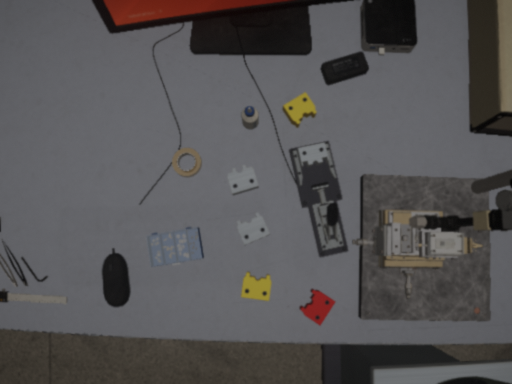

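View pics/side0.png

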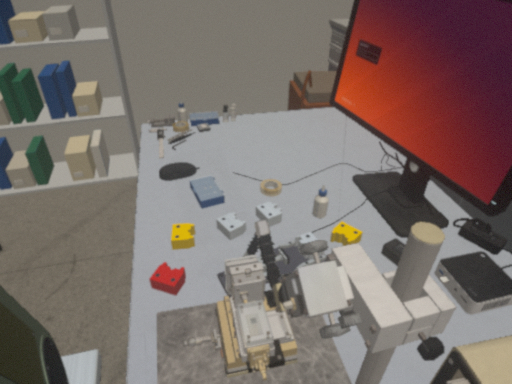

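The top view shows these candidates: silver blocks at (242,180) and (253,229), yellow ones at (300,109) and (257,287), and a red one at (318,306). The fixture is at (318,195) with its bolted half at (315,153), the bottle at (250,115), the tape at (187,161) and the box at (175,246). Only the two silver blocks qualify, so I'll crop in close.

```bash
cat > h.py <<'E'
from workcell import env,cams
import cv2,numpy as np
from scipy.spatial.transform import Rotation as R
def pose(n,s=None):
    c=cams.get_calibration(n)
    if n!="wrist": return c,R.from_euler('xyz',c['attitude'],degrees=True).as_matrix(),c['eye']
    s=s or env.state(); T=c['tool_from_camera']; Rt=R.from_euler('xyz',s['ee_rot'],degrees=True).as_matrix()
    return c,Rt@T[:3,:3],Rt@T[:3,3]+s['ee_pos']
def px2w(n,uv,z,s=None):
    c,Rm,e=pose(n,s); K=c['mtx']; uv=np.atleast_2d(np.array(uv,float))
    p=cv2.undistortPoints(uv[:,None],K,np.array([c['k1'],0,0,0]))[:,0]
    d=np.c_[p,np.ones(len(p))]@Rm.T
    return e+d*((z-e[2])/d[:,2])[:,None]
def w2px(n,X,s=None):
    c,Rm,e=pose(n,s); Rc=Rm.T
    return cv2.projectPoints(np.atleast_2d(np.array(X,float)),cv2.Rodrigues(Rc)[0],-Rc@e,c['mtx'],np.array([c['k1'],0,0,0]))[0][:,0]
E
python3 - <<'E'
from h import *
im=cv2.imread("pics/top0.png")
a=cv2.resize(im[155:255,215:365],None,fx=5,fy=5,interpolation=cv2.INTER_CUBIC)
a=np.clip(a*1.5,0,255).astype('uint8')
cv2.imwrite("pics/crop0.png",a)
print(px2w("top",[[242,180],[253,229],[315,153],[330,235],[329,215],[250,115]],30))
E
```

```text
[[551.79860717 426.85177474  30.        ]
 [449.32954517 405.33925609  30.        ]
 [606.81307764 272.49813209  30.        ]
 [434.22923707 246.87169164  30.        ]
 [475.56493027 247.59363794  30.        ]
 [691.84536334 408.33131761  30.        ]]
```

View pics/crop0.png

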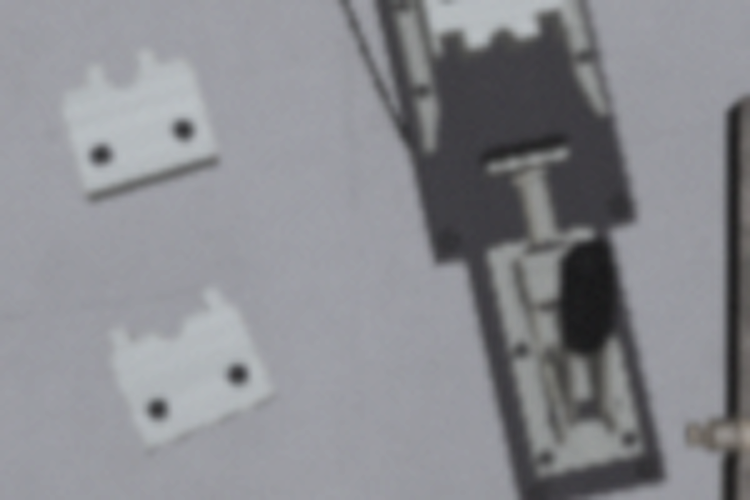

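The lower silver block, at top pixel (253,229), has tongues at its outer ends, so that is the target. The one at (242,180) has inner tongues and gets left alone. The clamp is partly open. The object on the mat stands between the arm and the work, so I need its height.

```bash
python3 - <<'E'
from h import *
t=cv2.imread("pics/top0.png");s=cv2.imread("pics/side0.png")
a=cv2.resize(t[165:325,352:512],(480,480),interpolation=cv2.INTER_CUBIC)
b=cv2.resize(s[204:384,200:455],(int(255*480/180*0.47),int(480*.47)),interpolation=cv2.INTER_CUBIC)
c=np.zeros((480,800,3),'uint8');c[:,:480]=a;c[:225,480:480+min(320,b.shape[1])]=b[:225,:320]
cv2.imwrite("pics/crop1.png",np.clip(c*1.4,0,255).astype('uint8'))
print("base in top",w2px("top",[[0,0,0],[300,0,0]]),"mat corners",px2w("top",[[362,176],[362,319],[490,320],[490,180]],0).round())
def tri(ut,us):
    best=None
    for z in range(0,600,5):
        d=np.linalg.norm(w2px("side",px2w("top",ut,z))[0]-us)
        if best is None or d<best[0]: best=(d,z,px2w("top",ut,z)[0].round())
    return best
for ut,us in [((420,222),(262,236)),((508,219),(425,235)),((500,182),(425,235)),((400,225),(245,265)),((508,219),(430,345))]: print(tri(ut,us))
E
```

```text
base in top [[447.30046491 436.34584501]
 [444.07378919 295.69332365]] mat corners [[ 561.  168.    0.]
 [ 257.  180.    0.]
 [ 244. -102.    0.]
 [ 548. -121.    0.]]
(np.float64(2.3280812584322907), 230, array([447., 128., 230.]))
(np.float64(135.0563168133445), 300, array([444.,  15., 300.]))
(np.float64(90.3569858696233), 285, array([503.,  15., 285.]))
(np.float64(15.926172968147842), 160, array([446., 140., 160.]))
(np.float64(122.36841273955541), 180, array([451., -53., 180.]))
```

View pics/crop1.png

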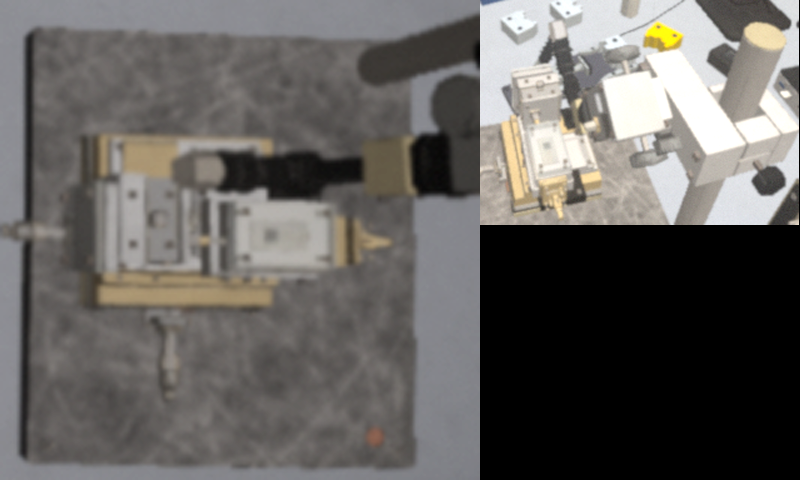

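```bash
python3 - <<'E'
from h import *
print(px2w("top",(472,187),0))
for uv in [(425,232),(410,320),(340,290),(350,255),(260,250),(430,345),(250,265)]:
    print(uv,[ (z,*px2w("side",uv,z)[0,:2].round()) for z in (100,200,250,300,350,400,450)])
# initial fixture & part estimates (top)
f=lambda l:np.array(l)/5+[215,155]
P=px2w("top",f([[116,333],[212,292],[157,408],[237,374],[148,440],[270,388]]),30);print("half",P.round(1))
print("fixt",px2w("top",f([[450,45],[550,18]]),42).round(1),px2w("top",f([[435,262],[635,218]]),12).round(1), px2w("top",f([[485,165],[570,145]]),30).round(1))
print("handle end/grip",px2w("top",f([[590,245],[590,350],[590,295]]),120).round(1))
E
```

```text
[[533.1765675  -77.47051009   0.        ]]
(425, 232) [(100, np.float64(815.0), np.float64(185.0)), (200, np.float64(716.0), np.float64(97.0)), (250, np.float64(667.0), np.float64(53.0)), (300, np.float64(618.0), np.float64(9.0)), (350, np.float64(568.0), np.float64(-35.0)), (400, np.float64(519.0), np.float64(-79.0)), (450, np.float64(470.0), np.float64(-123.0))]
(410, 320) [(100, np.float64(659.0), np.float64(9.0)), (200, np.float64(592.0), np.float64(-43.0)), (250, np.float64(558.0), np.float64(-69.0)), (300, np.float64(525.0), np.float64(-96.0)), (350, np.float64(491.0), np.float64(-122.0)), (400, np.float64(458.0), np.float64(-148.0)), (450, np.float64(424.0), np.float64(-174.0))]
(340, 290) [(100, np.float64(577.0), np.float64(95.0)), (200, np.float64(526.0), np.float64(25.0)), (250, np.float64(501.0), np.float64(-10.0)), (300, np.float64(476.0), np.float64(-45.0)), (350, np.float64(451.0), np.float64(-79.0)), (400, np.float64(425.0), np.float64(-114.0)), (450, np.float64(400.0), np.float64(-149.0))]
(350, 255) [(100, np.float64(632.0), np.float64(167.0)), (200, np.float64(571.
[... 876 characters left out ...]
425.0), np.float64(-188.0))]
(250, 265) [(100, np.float64(441.0), np.float64(192.0)), (200, np.float64(418.0), np.float64(102.0)), (250, np.float64(407.0), np.float64(58.0)), (300, np.float64(395.0), np.float64(13.0)), (350, np.float64(384.0), np.float64(-32.0)), (400, np.float64(372.0), np.float64(-76.0)), (450, np.float64(361.0), np.float64(-121.0))]
half [[465.1 435.7  30. ]
 [481.4 395.8  30. ]
 [433.9 419.1  30. ]
 [447.4 386.   30. ]
 [420.9 423.   30. ]
 [441.4 372.5  30. ]]
fixt [[581.3 295.5  42. ]
 [592.1 253.6  42. ]] [[494.  301.5  12. ]
 [511.2 215.9  12. ]] [[532.5 281.2  30. ]
 [540.4 245.3  30. ]]
handle end/grip [[489.6 253.1 120. ]
 [450.2 254.5 120. ]
 [470.8 253.8 120. ]]
```

Request:
apply_moves --pt "0.016 -0.024 -0.04 0 1" --pt "0.032 -0.048 -0.08 0 1" --pt "0.048 -0.072 -0.12 0 1" --pt "0.064 -0.096 -0.16 0 1" --pt "0.08 -0.12 -0.2 0 1"

```text
time_s: 0.6
ee_pos: [194.7, -417.5, 393.7]
ee_rot: [-180.0, -0.0, 14.9]
force: [1.0, -0.3, -0.4]
gripper_width: 91.3
gripper_force: 0.0
```

Request:
apply_moves --pt "0.028 -0.041 0 0 1" --pt "0.056 -0.082 0 0 1" --pt "0.084 -0.123 0 0 1" --pt "0.112 -0.164 0 0 1" --pt "0.14 -0.205 0 0 1"

```text
time_s: 1.1
ee_pos: [276.9, -182.9, 392.2]
ee_rot: [-180.0, -0.0, 14.9]
force: [1.4, -0.3, 0.7]
gripper_width: 91.2
gripper_force: 0.0
```

Request:
apply_moves --pt "0.02 -0.043 0 0 1" --pt "0.04 -0.086 0 0 1" --pt "0.06 -0.129 0 0 1" --pt "0.08 -0.172 0 0 1" --pt "0.1 -0.215 0 0 1"

```text
time_s: 1.6
ee_pos: [317.7, 50.6, 392.4]
ee_rot: [180.0, -0.0, 14.9]
force: [0.3, -0.4, 0.3]
gripper_width: 90.8
gripper_force: 0.0
```

Request:
apply_moves --pt "0.028 -0.04 0 0 1" --pt "0.056 -0.08 0 0 1" --pt "0.084 -0.12 0 0 1" --pt "0.112 -0.16 0.01 0 1" --pt "0.14 -0.2 0.03 0 1"

```text
time_s: 2.1
ee_pos: [401.7, 278.2, 363.8]
ee_rot: [-180.0, -0.1, 15.0]
force: [1.4, -0.2, 0.3]
gripper_width: 91.0
gripper_force: 0.0
```

Request:
apply_moves --pt "0.014 -0.009 0.04 0 1" --pt "0.028 -0.018 0.08 0 1" --pt "0.042 -0.026 0.12 0 1" --pt "0.058 -0.026 0.15 0 1" --pt "0.058 -0.026 0.15 0 1"

```text
time_s: 2.6
ee_pos: [448.9, 314.4, 208.3]
ee_rot: [179.8, 0.6, 14.9]
force: [-0.9, -0.5, -0.4]
gripper_width: 91.5
gripper_force: 0.0
```

```bash
python3 - <<'E'
from h import *
import json
s=env.state(); im=cams.grab_frame("wrist"); cv2.imwrite("pics/w1.png",im)
json.dump({k:np.array(s[k]).tolist() for k in('ee_pos','ee_rot')},open('w1.json','w'))
cv2.imwrite("pics/w1b.png",cv2.resize(np.clip(im*1.3,0,255).astype('uint8'),(768,576),interpolation=cv2.INTER_CUBIC))
print(s['time_s'],s['ee_pos'],s['ee_rot'])
E
```

```text
2.6 [448.86489259 314.44740927 208.27457038] [179.78824028   0.56298705  14.93165035]
```

View pics/w1b.png

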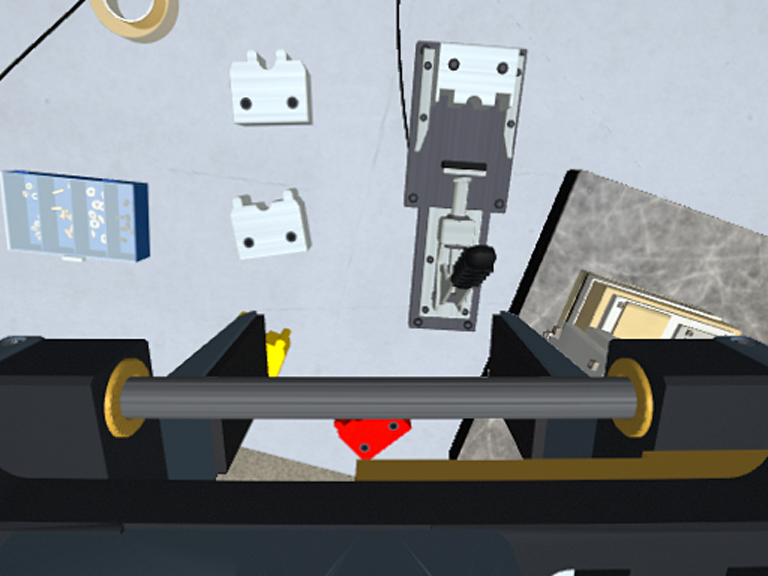

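The wrist view (1.5x) shows the target half at (268,232) with outer tongues at (239,195) and (291,190), and holes at (249,243) and (291,237). The fixture's bolted slots are at (447,98) and (503,101), the pad is at (463,165), and the handle grip end is around (482,255).

```bash
python3 - <<'E'
from h import *
import json
s=json.load(open('w1.json'))
im=cv2.imread('pics/w1.png')
a=cv2.resize(im[118:180,148:212],None,fx=6,fy=6,interpolation=cv2.INTER_CUBIC) #384x372
b=cv2.resize(im[20:82,268:360],None,fx=6,fy=6,interpolation=cv2.INTER_CUBIC)[:, :416]
b=cv2.resize(im[20:82,276:356],None,fx=5,fy=6,interpolation=cv2.INTER_CUBIC)
cv2.imwrite('pics/c2.png',np.clip(np.hstack([a,b])*1.1,0,255).astype('uint8'))
W=lambda l,z:px2w("wrist",np.array(l)/1.5,z,s)
P=W([[249,243],[291,237],[239,195],[291,190]],30);print("half",P.round(1))
for p,q in((0,1),(2,3)): d=P[p]-P[q];print(np.linalg.norm(d),np.degrees(np.arctan2(d[1],d[0]))-90)
B=W([[418,42],[526,49],[405,205],[506,212],[410,327],[475,330]],12);print(B.round(1))
m=(B[::2]+B[1::2])/2;d=m[0]-m[2];print("axis",m,np.degrees(np.arctan2(d[1],d[0])))
S=W([[447,98],[503,101],[474,103]],42);print(S.round(1),np.degrees(np.arctan2(*(S[0]-S[1])[[1,0]]))-90)
print("pad",W([[463,163]],30))
print("bottle top",w2px("wrist",[[692,408,30]],s)*1.5)
E
```

```text
half [[432.6 420.1  30. ]
 [446.5 387.3  30. ]
 [469.2 435.3  30. ]
 [483.9 395.3  30. ]]
35.60561334433404 22.956592131516246
42.536815913290035 20.150781005559054
[[619.1 326.3  12. ]
 [636.7 242.7  12. ]
 [494.8 301.7  12. ]
 [511.6 216.2  12. ]
 [389.5 266.9  12. ]
 [402.  208.1  12. ]]
axis [[627.88596681 284.46169544  12.        ]
 [503.18648188 258.90526863  12.        ]
 [395.73111152 237.54051357  12.        ]] 11.426215810952373
[[580.7 295.5  42. ]
 [589.6 254.5  42. ]
 [582.6 275.   42. ]] 12.33102335866215
pad [[539.78049423 267.5767717   30.        ]]
bottle top [[ 336.75781905 -108.11769604]]
```

View pics/c2.png

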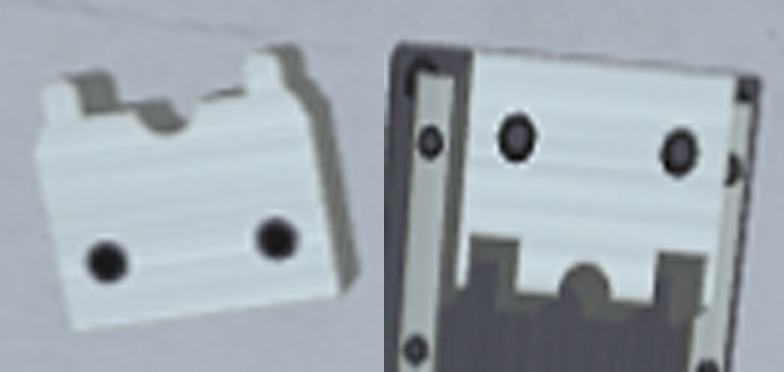

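```bash
python3 - <<'E'
from h import *
import json
s=json.load(open('w1.json'))
L=lambda l,z:px2w("wrist",np.array(l)/6+[148,118],z,s)[:,:2]
Q=lambda l,z:px2w("wrist",(np.array(l)-[384,0])/[5,6]+[276,20],z,s)[:,:2]
ang=lambda d:np.degrees(np.arctan2(d[1],d[0]))
fit=lambda M,P:(lambda A:A)(None)
def rigid(M,P):
    M=np.array(M,float);mc,pc=M.mean(0),P.mean(0);H=(M-mc).T@(P-pc);t=np.arctan2(H[0,1]-H[1,0],H[0,0]+H[1,1])
    Rm=np.array([[np.cos(t),-np.sin(t)],[np.sin(t),np.cos(t)]]);o=pc-Rm@mc;return o,np.degrees(t),(P-(M@Rm.T+o)).round(1).tolist()
print("half",rigid([[30,21],[30,-21],[-22,29],[-22,-29]],L([[62,80],[263,50],[72,330],[338,296]],30)))
print("seat",rigid([[22,15.5],[22,-15.5],[62,29],[62,-29]],Q([[519,292],[654,303],[472,50],[733,75]],42)))
o,t,_=rigid([[22,15.5],[22,-15.5],[62,29],[62,-29]],Q([[519,292],[654,303],[472,50],[733,75]],42))
t=np.radians(12);ux=np.array([np.cos(t),np.sin(t)]);uy=np.array([-ux[1],ux[0]])
piv=o-133*ux;print("pivot",piv,"load",o-28*ux)
# handle: project model for angles
for a in np.arange(0,1.4,.15):
    th=.87+a; X=[[*(piv+ux*r*np.cos(th)),27+r*np.sin(th)] for r in(75,116)]
    print(round(a,2),(w2px("wrist",X,s)*1.5).round().tolist(),(w2px("top",X)).round(1).tolist())
E
```

```text
half (array([447.82304421, 406.35498284]), np.float64(21.75764140472865), [[-0.5, -0.8], [0.1, -0.0], [0.2, -0.3], [0.2, 1.1]])
seat (array([560.30223256, 269.89060815]), np.float64(11.94401057053579), [[0.2, -0.6], [-0.1, -0.1], [0.4, 0.1], [-0.5, 0.6]])
pivot [430.20860166 242.23835328] load [532.91409974 264.06908081]
0.0 [[471.0, 256.0], [486.0, 224.0]] [[330.7, 212.0], [329.9, 197.0]]
0.15 [[472.0, 270.0], [487.0, 249.0]] [[332.4, 216.3], [332.6, 203.7]]
0.3 [[472.0, 286.0], [487.0, 277.0]] [[334.1, 221.1], [335.3, 211.4]]
0.45 [[471.0, 302.0], [486.0, 305.0]] [[335.7, 226.4], [337.9, 219.9]]
0.6 [[470.0, 317.0], [484.0, 333.0]] [[337.3, 232.0], [340.5, 229.0]]
0.75 [[468.0, 333.0], [481.0, 359.0]] [[338.7, 237.8], [342.8, 238.3]]
0.9 [[466.0, 346.0], [477.0, 383.0]] [[340.0, 243.6], [344.9, 247.7]]
1.05 [[464.0, 358.0], [473.0, 403.0]] [[341.1, 249.1], [346.6, 256.7]]
1.2 [[461.0, 368.0], [468.0, 418.0]] [[341.9, 254.3], [348.0, 265.1]]
1.35 [[459.0, 376.0], [463.0, 429.0]] [[342.5, 259.1], [348.9, 272.6]]
```

The fit is good: half at (447.8, 406.4) with yaw 21.8°, seat at (560.3, 269.9) with yaw 11.9°. The handle is at about 0.15 rad, with the pad in the way. I'll shut the fingers, go in front of the handle and push it back.

Request:
apply_moves --pt "0.025 0.03 0.0 0.05 -1" --pt "0.058 0.069 0.0 0.05 -1" --pt "0.058 0.069 0.03 0.05 -1" --pt "0.058 0.069 0.03 0.05 -1" --pt "0.058 0.069 0.03 0.05 -1"

```text
time_s: 3.15
ee_pos: [523.9, 264.2, 185.2]
ee_rot: [-180.0, -0.1, 12.1]
force: [0.7, -0.1, 0.8]
gripper_width: 54.2
gripper_force: 0.0
```

Request:
apply_moves --pt "0.0 0.002 0.03 0 -1" --pt "0.0 0.002 0.06 0 -1" --pt "0.0 0.002 0.082 0 -1" --pt "0.0 0.002 0.082 0 -1" --pt "0.0 0.002 0.082 0 -1"

```text
time_s: 3.65
ee_pos: [525.1, 263.1, 103.6]
ee_rot: [-180.0, -0.2, 12.1]
force: [0.2, -0.3, 0.3]
gripper_width: 14.1
gripper_force: 0.0
```

Request:
apply_moves --pt "-0.01 0 0 0 -1" --pt "-0.03 0 0 0 -1" --pt "-0.05 0 0 0 -1" --pt "-0.07 0 0 0 -1" --pt "-0.09 0 0 0 -1"

```text
time_s: 4.15
ee_pos: [457.7, 250.1, 120.1]
ee_rot: [-179.6, -3.2, 12.2]
force: [12.8, -7.3, 77.2]
gripper_width: 0.3
gripper_force: 38.2
```

```bash
python3 - <<'E'
from h import *
a=cams.grab_frame("wrist");b=cams.grab_frame("side")
c=np.hstack([cv2.resize(a[100:300,200:420],(440,400)),cv2.resize(b[190:290,220:310],(360,400),interpolation=cv2.INTER_CUBIC)])
cv2.imwrite("pics/d1.png",np.clip(c*1.3,0,255).astype('uint8'))
s=env.state();print(s['force'],s['ee_pos'],s['time_s'],s['ee_rot'])
E
```

```text
[ 5.30672454 -8.21196659 71.75420057] [452.62017801 249.02554752 120.51001729] 4.25 [-179.57124096   -2.70585617   12.2148743 ]
```

View pics/d1.png

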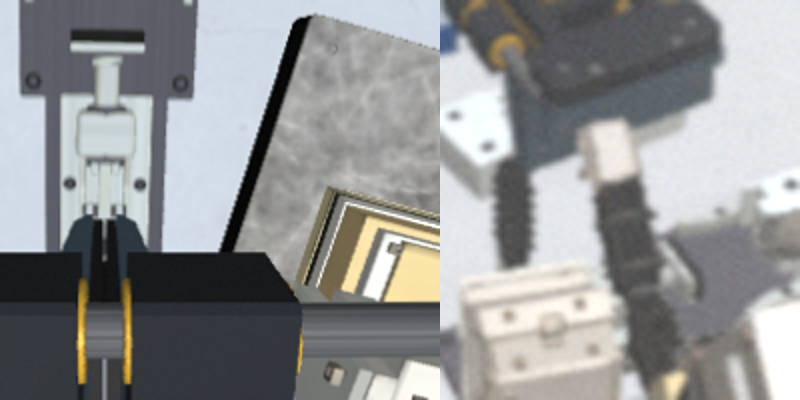

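```bash
python3 - <<'E'
from h import *
piv=np.array([430.2,242.2]);t=np.radians(12);ux=np.array([np.cos(t),np.sin(t)])
for a in np.arange(0,1.4,.15):
    th=.87+a; X=[[*(piv+ux*r*np.cos(th)),27+r*np.sin(th)] for r in(75,116)]
    p=w2px("side",X); print(round(a,2),((p-[220,190])*4+[440,0]).round().tolist())
print(((w2px("side",[env.state()['ee_pos']])-[220,190])*4+[440,0]))
E
```

```text
0.0 [[600.0, 221.0], [647.0, 159.0]]
0.15 [[584.0, 218.0], [623.0, 152.0]]
0.3 [[566.0, 217.0], [595.0, 150.0]]
0.45 [[547.0, 218.0], [565.0, 151.0]]
0.6 [[526.0, 222.0], [533.0, 157.0]]
0.75 [[505.0, 229.0], [499.0, 168.0]]
0.9 [[484.0, 239.0], [465.0, 182.0]]
1.05 [[464.0, 250.0], [433.0, 201.0]]
1.2 [[445.0, 264.0], [402.0, 223.0]]
1.35 [[428.0, 279.0], [374.0, 248.0]]
[[553.20335046 181.30624824]]
```

The handle is now about upright (≈0.7 rad), but the upward force says it wedges under the wider part of the finger. I'll back off, raise the fingertips and push with less overlap.

Request:
apply_moves --pt "0.015 0 -0.01 0 -1" --pt "0.035 0 -0.025 0 -1" --pt "0.035 0 -0.027 0 -1" --pt "0.035 0 -0.027 0 -1"

```text
time_s: 4.65
ee_pos: [470.3, 250.5, 129.3]
ee_rot: [-180.0, -0.1, 12.1]
force: [-0.6, -1.5, 1.0]
gripper_width: 0.1
gripper_force: 0.0
```

Request:
apply_moves --pt "-0.01 0 0 0 -1" --pt "-0.02 0 0 0 -1" --pt "-0.025 0 0 0 -1" --pt "-0.03 0 0 0 -1"

```text
time_s: 5.05
ee_pos: [440.2, 243.9, 128.1]
ee_rot: [180.0, 0.1, 12.1]
force: [0.5, -0.2, -0.2]
gripper_width: 0.5
gripper_force: 0.0
```

Request:
apply_moves --pt "-0.008 0 0.001 0 -1" --pt "-0.016 0 0.004 0 -1" --pt "-0.024 0 0.009 0 -1" --pt "-0.032 0 0.014 0 -1" --pt "-0.038 0 0.018 0 -1"

```text
time_s: 5.55
ee_pos: [414.1, 238.9, 120.5]
ee_rot: [-179.9, -1.5, 12.2]
force: [0.0, -10.3, 69.5]
gripper_width: 0.6
gripper_force: 34.4
```

```bash
python3 - <<'E'
from h import *
cv2.imwrite("pics/side2.png",cams.grab_frame("side"));s=env.state();print(s['ee_pos'],s['force'])
E
```

```text
[413.3578828  238.71791367 120.65768939] [-0.83593621 -9.04828965 50.45802516]
```

Request:
apply_moves --pt "0.0 0 -0.03 0 -1" --pt "0.0 0 -0.06 0 -1" --pt "0.04 0 -0.1 0 -1" --pt "0.08 0 -0.1 0 -1" --pt "0.08 0 -0.1 0 -1"

```text
time_s: 6.1
ee_pos: [487.3, 254.3, 211.1]
ee_rot: [-180.0, -0.3, 12.0]
force: [-1.5, 0.2, -1.3]
gripper_width: 0.6
gripper_force: 0.0
```

```bash
python3 - <<'E'
from h import *
s=env.state();print(s['ee_pos'],s['force'],s['time_s'])
ims={n:cams.grab_frame(n) for n in("side","top","wrist")}
for n in ims: cv2.imwrite(f"pics/{n}3.png",ims[n])
g=lambda im,x0,x1,y0,y1:cv2.resize(im[y0:y1,x0:x1],(400,300),interpolation=cv2.INTER_CUBIC)
c=np.vstack([np.hstack([g(cv2.imread("pics/side2.png"),200,320,190,280),g(ims["side"],200,320,190,280)]),np.hstack([g(ims["top"],270,390,160,250),g(ims["wrist"],130,370,60,240)])])
cv2.imwrite("pics/e1.png",np.clip(c*1.3,0,255).astype('uint8'))
E
```

```text
[487.29479005 254.27850239 211.12691935] [-1.5034855   0.24169019 -1.33908062] 6.1
```

View pics/e1.png

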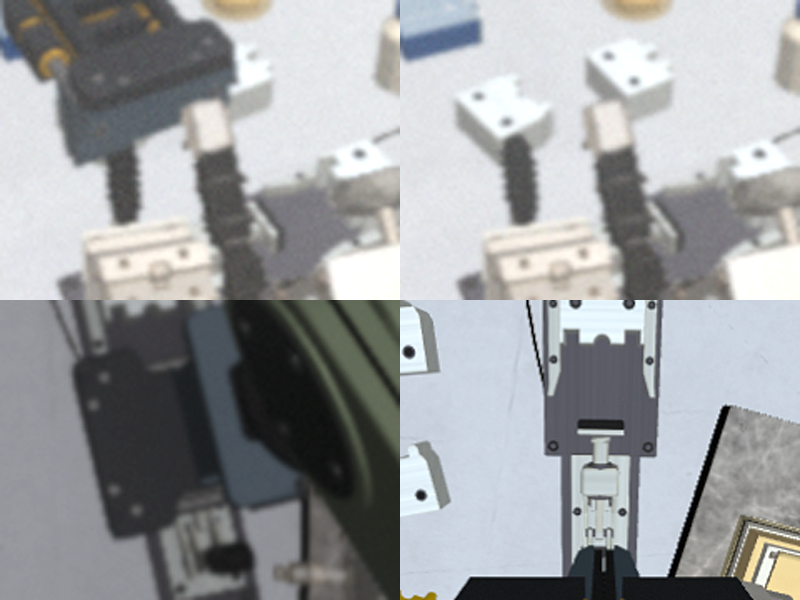

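The picture shows the handle upright (≈0.75 rad), with its end still under the fingers. With the gripper shut, the fingertips stand about 20 mm higher than the TCP reading, so I'll push about 20 mm lower.

Request:
apply_moves --pt "0.0 0 0.05 0 -1" --pt "0.0 0 0.1 0 -1" --pt "0.0 0 0.126 0 -1" --pt "-0.015 0 0.126 0 -1" --pt "-0.03 0 0.126 0 -1"

```text
time_s: 6.75
ee_pos: [450.4, 245.7, 82.6]
ee_rot: [179.9, 0.2, 12.1]
force: [6.6, 1.4, -4.0]
gripper_width: 0.8
gripper_force: 2.0
```

Request:
apply_moves --pt "-0.01 0 0 0 -1" --pt "-0.02 0 0 0 -1" --pt "-0.03 0 0 0 -1" --pt "-0.035 0 0 0 -1"

```text
time_s: 7.15
ee_pos: [417.9, 239.1, 84.7]
ee_rot: [180.0, 0.0, 12.1]
force: [1.6, 0.8, -0.5]
gripper_width: 0.5
gripper_force: 0.3
```

Request:
apply_moves --pt "-0.006 0 0 0 -1" --pt "-0.012 0 0 0 -1" --pt "-0.018 0 0 0 -1" --pt "-0.021 0 0 0 -1" --pt "-0.021 0 0 0 -1"

```text
time_s: 7.65
ee_pos: [397.8, 234.8, 84.4]
ee_rot: [180.0, 0.0, 12.1]
force: [-0.0, 0.6, -0.3]
gripper_width: 0.5
gripper_force: 0.0
```

Request:
apply_moves --pt "-0.005 0 0 0 -1" --pt "-0.008 0 0 0 -1" --pt "-0.008 0 0 0 -1"

```text
time_s: 7.95
ee_pos: [395.1, 234.9, 85.8]
ee_rot: [-179.9, -0.6, 12.1]
force: [7.6, 0.6, 0.1]
gripper_width: 0.6
gripper_force: 3.0
```

Request:
apply_moves --pt "0.015 0 -0.01 0 -1" --pt "0.035 0 -0.05 0 -1" --pt "0.045 0 -0.095 0 0" --pt "0.045 -0.03 -0.105 -0.08 1" --pt "0.045 -0.07 -0.105 -0.1686 1"

```text
time_s: 8.45
ee_pos: [421.6, 311.7, 192.2]
ee_rot: [-180.0, -0.3, 21.7]
force: [0.1, 0.0, -0.8]
gripper_width: 21.5
gripper_force: 0.0
```

Request:
apply_moves --pt "0 0 0 0 1" --pt "0 0 0 0 1"

```text
time_s: 8.65
ee_pos: [419.3, 311.2, 188.9]
ee_rot: [179.9, 0.1, 21.8]
force: [-0.1, 0.2, 1.2]
gripper_width: 37.7
gripper_force: 0.0
```

Request:
apply_moves --pt "0.03 -0.038 0 0 1" --pt "0.062 -0.078 0 0 1" --pt "0.062 -0.078 0.04 0 1" --pt "0.062 -0.078 0.08 0 1" --pt "0.062 -0.078 0.1 0 1"

```text
time_s: 9.15
ee_pos: [447.0, 403.9, 85.3]
ee_rot: [179.8, 0.4, 21.7]
force: [0.8, -0.5, 0.2]
gripper_width: 77.2
gripper_force: 0.0
```

Request:
apply_moves --pt "0 0 0 0 1" --pt "0 0 0 0 1"

```text
time_s: 9.35
ee_pos: [449.2, 405.9, 89.7]
ee_rot: [180.0, 0.0, 21.7]
force: [0.4, 0.5, 0.3]
gripper_width: 90.7
gripper_force: 0.0
```

```bash
python3 - <<'E'
from h import *
s=env.state();print(s['ee_pos'],s['ee_rot'],s['gripper_width'],s['time_s'])
c=np.array([447.8,406.4]);t=np.radians(21.76);ux=np.array([np.cos(t),np.sin(t)]);uy=np.array([-ux[1],ux[0]])
im=cams.grab_frame("wrist")
X=[[*(c+a*ux+b*uy),30] for a,b in((-22,29),(-22,-29),(30,21),(30,-21))]
p=w2px("wrist",X,s);print(p)
for q in p: cv2.circle(im,tuple(np.int32(q.round())),1,(0,0,255),-1)
cv2.imwrite("pics/w4.png",cv2.resize(im,(768,576)))
E
```

```text
[449.20730672 405.88780958  89.71017498] [1.79977424e+02 1.52447372e-02 2.16615840e+01] 90.67709535687042 9.35
[[218.03744504 223.43500234]
 [282.79674124 223.32748492]
 [225.56285473 166.02222713]
 [274.93315413 165.94009804]]
```

View pics/w4.png

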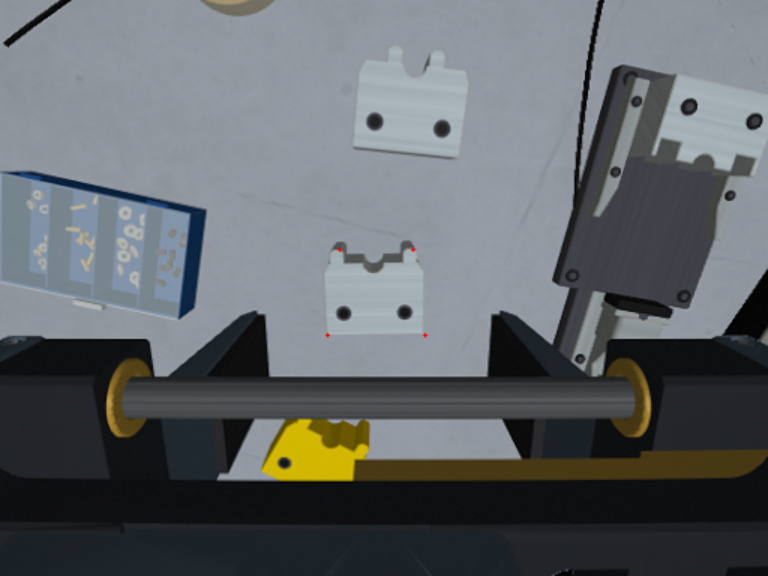

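The overlay fits the half to about 1 mm and the plunger is fully back. I'll descend and grasp.

Request:
apply_moves --pt "-0.001 0 0.035 0 1" --pt "-0.001 0 0.065 0 1" --pt "-0.001 0 0.084 0 1" --pt "-0.001 0 0.084 0 1" --pt "-0.001 0 0.084 0 0" --grip_force 25

```text
time_s: 9.9
ee_pos: [449.0, 407.0, 7.2]
ee_rot: [-180.0, -0.2, 21.7]
force: [-0.1, 0.1, 0.9]
gripper_width: 85.9
gripper_force: 0.0
```

Request:
apply_moves --pt "0 0 0 0 -1" --pt "0 0 0 0 -1" --pt "0 0 0 0 -1" --pt "0 0 0 0 -1" --pt "0 0 0 0 -1" --grip_force 25

```text
time_s: 10.4
ee_pos: [448.3, 406.9, 6.4]
ee_rot: [-180.0, -0.1, 21.7]
force: [0.1, 0.4, 4.9]
gripper_width: 57.6
gripper_force: 25.0
```

Request:
apply_moves --pt "0 0 -0.03 0 -1" --pt "0 0 -0.07 0 -1" --pt "0.006 0.03 -0.09 0.05 -1" --pt "0.012 0.07 -0.09 0.11 -1" --pt "0.018 0.115 -0.09 0.17 -1"

```text
time_s: 10.9
ee_pos: [507.4, 305.7, 95.9]
ee_rot: [-180.0, -0.1, 12.0]
force: [0.1, 0.4, -1.2]
gripper_width: 57.4
gripper_force: 25.0
```

Request:
apply_moves --pt "0 0 0 0 -1" --pt "0 0 0 0 -1"

```text
time_s: 11.1
ee_pos: [507.0, 305.1, 94.9]
ee_rot: [180.0, 0.1, 11.9]
force: [0.4, 0.7, -1.6]
gripper_width: 56.7
gripper_force: 25.0
```

Request:
apply_moves --pt "0.008 0.023 0 0 -1" --pt "0.017 0.0455 0.02 0 -1" --pt "0.017 0.0455 0.05 0 -1" --pt "0.017 0.0455 0.062 0 -1" --pt "0.017 0.0455 0.062 0 -1"

```text
time_s: 11.6
ee_pos: [530.9, 265.4, 31.2]
ee_rot: [179.9, 0.3, 12.1]
force: [-0.0, -0.2, -1.6]
gripper_width: 57.6
gripper_force: 25.0
```

```bash
python3 - <<'E'
from h import *
s=env.state();print(s['ee_pos'],s['ee_rot'],s['gripper_width'],s['time_s'],s['force'])
im=cams.grab_frame("wrist")
im=cv2.resize(im[0:260,120:390],None,fx=2.2,fy=2.2,interpolation=cv2.INTER_CUBIC)
cv2.imwrite("pics/w5.png",np.clip(im*1.3,0,255).astype('uint8'));print(im.shape)
E
```

```text
[530.87676912 265.41381885  31.21276694] [179.94094947   0.31027769  12.08392708] 57.611073691391574 11.6 [-0.00434446 -0.24104068 -1.63398469]
(572, 594, 3)
```

View pics/w5.png

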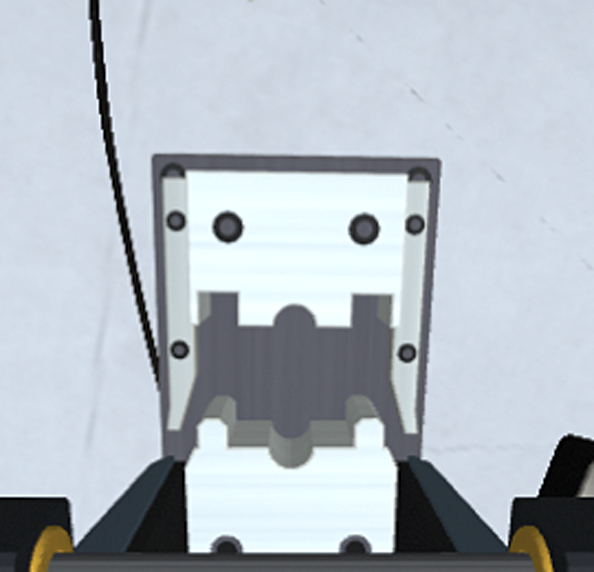

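The wrist view shows the held tongues at (212,425) and (369,425) facing the slots at (217,300) and (373,300). They are parallel and about 1.3 mm to the left, which the arm's settling should take up. I'll lower and check.

Request:
apply_moves --pt "0 0 0 0 -1" --pt "0 0 0.004 0 -1" --pt "0 0 0.008 0 -1" --pt "0 0 0.01 0 -1" --pt "0 0 0.01 0 -1"

```text
time_s: 12.15
ee_pos: [532.9, 265.0, 23.2]
ee_rot: [180.0, 0.0, 12.0]
force: [1.4, -0.0, -2.1]
gripper_width: 57.4
gripper_force: 25.0
```

Request:
apply_moves --pt "0 0.001 0.002 0 -1" --pt "0 0.001 0.004 0 -1" --pt "0 0.001 0.005 0 -1" --pt "0 0.001 0.005 0 -1"

```text
time_s: 12.55
ee_pos: [533.4, 264.0, 18.5]
ee_rot: [180.0, 0.0, 12.0]
force: [-1.2, -0.7, -1.6]
gripper_width: 57.0
gripper_force: 25.0
```

Request:
apply_moves --pt "0 0 0.001 0 -1" --pt "0 0 0.0015 0 -1" --pt "0 0 0.0015 0 -1"

```text
time_s: 12.85
ee_pos: [533.4, 264.0, 18.4]
ee_rot: [180.0, -0.0, 12.0]
force: [-3.1, -1.9, 8.3]
gripper_width: 57.2
gripper_force: 25.0
```

Contact with the base plate is confirmed. I'll release and rise.

Request:
apply_moves --pt "0 0 0 0 1" --pt "0 0 0 0 1" --pt "0 0 0 0 1" --pt "0 0 0 0 1" --pt "0 0 0 0 1"

```text
time_s: 13.35
ee_pos: [533.4, 264.2, 16.8]
ee_rot: [180.0, 0.0, 12.0]
force: [-0.4, -0.2, 0.3]
gripper_width: 90.8
gripper_force: 0.0
```

Request:
apply_moves --pt "0 0 -0.03 0 1" --pt "0 0 -0.08 0 1" --pt "0 0 -0.13 0 1" --pt "0 0 -0.18 0 0" --pt "0 0 -0.18 0 -1"

```text
time_s: 13.85
ee_pos: [537.5, 266.1, 205.1]
ee_rot: [-179.8, -0.9, 12.0]
force: [0.7, -0.1, 0.3]
gripper_width: 77.7
gripper_force: 0.0
```

Request:
apply_moves --pt "-0.041 0 0 0 -1" --pt "-0.082 0 0 0 -1" --pt "-0.123 0 0 0 -1" --pt "-0.164 0 0 0 -1" --pt "-0.207 0 0 0 -1"

```text
time_s: 14.35
ee_pos: [329.2, 220.6, 196.3]
ee_rot: [180.0, 0.0, 12.0]
force: [0.5, 0.9, 0.7]
gripper_width: 38.4
gripper_force: 0.0
```

Request:
apply_moves --pt "0 0 0 0 -1" --pt "0 0 0 0 -1" --pt "0 0 0 0 -1" --pt "0 0 0 0 -1" --pt "0 0 0 0 -1"

```text
time_s: 14.85
ee_pos: [331.8, 221.3, 196.7]
ee_rot: [180.0, 0.0, 12.0]
force: [-0.7, -1.0, 0.4]
gripper_width: 0.5
gripper_force: 0.0
```

Request:
apply_moves --pt "0 0 0.045 0 -1" --pt "0 0 0.09 0 -1" --pt "0 0 0.112 0 -1" --pt "0.01 0 0.112 0 -1" --pt "0.025 0 0.112 0 -1"

```text
time_s: 15.35
ee_pos: [355.2, 226.1, 85.2]
ee_rot: [180.0, 0.2, 12.0]
force: [-2.8, -0.6, 2.4]
gripper_width: 0.2
gripper_force: 1.6
```

Request:
apply_moves --pt "0.015 0 0 0 -1" --pt "0.03 0 0 0 -1" --pt "0.045 0 0 0 -1" --pt "0.06 0 0 0 -1" --pt "0.075 0 0 0 -1"

```text
time_s: 15.85
ee_pos: [430.6, 242.3, 85.3]
ee_rot: [-180.0, -0.1, 12.0]
force: [-0.6, -0.7, -0.3]
gripper_width: 0.6
gripper_force: 0.7
```

Request:
apply_moves --pt "0.006 0 0 0 -1" --pt "0.012 0 0 0 -1" --pt "0.018 0 0 0 -1" --pt "0.024 0 0 0 -1" --pt "0.03 0 0 0 -1"

```text
time_s: 16.35
ee_pos: [458.7, 248.3, 85.2]
ee_rot: [-180.0, -0.1, 12.0]
force: [-0.9, -0.5, -0.2]
gripper_width: 0.4
gripper_force: 0.3
```

Request:
apply_moves --pt "0.004 0 0 0 -1" --pt "0.008 0 0 0 -1" --pt "0.01 0 0 0 -1" --pt "0.012 0 0 0 -1"

```text
time_s: 16.75
ee_pos: [468.7, 250.5, 84.9]
ee_rot: [180.0, 0.2, 12.0]
force: [-5.3, -0.9, 3.5]
gripper_width: 0.4
gripper_force: 3.0
```

Request:
apply_moves --pt "0.003 0 0 0 -1" --pt "0.006 0 0 0 -1" --pt "0.008 0 0 0 -1" --pt "0.008 0 0 0 -1"

```text
time_s: 17.15
ee_pos: [469.1, 250.5, 84.5]
ee_rot: [180.0, 1.0, 11.9]
force: [-18.0, -2.0, 12.8]
gripper_width: 0.1
gripper_force: 11.4
```

The handle has stopped dead with 18 N on it, about where it should be when locked. I'll back off and measure.

Request:
apply_moves --pt "-0.02 0 0 0 -1" --pt "-0.035 0 -0.03 0 -1" --pt "-0.06 0 -0.07 0 -1" --pt "-0.1 0 -0.11 0 -1" --pt "-0.14 0 -0.11 0 -1"

```text
time_s: 17.65
ee_pos: [343.3, 224.9, 199.2]
ee_rot: [-179.8, -0.6, 12.0]
force: [-1.0, 0.9, -0.1]
gripper_width: 0.4
gripper_force: 0.0
```

```bash
python3 - <<'E'
from h import *
s=env.state();print(s['ee_pos'],s['force'],s['time_s'])
ims={n:cams.grab_frame(n) for n in("side","top","wrist")}
s=env.state()
seat=np.array([560.3,269.9]);piv=np.array([430.2,242.2]);t=np.radians(12);ux=np.array([np.cos(t),np.sin(t)]);uy=np.array([-ux[1],ux[0]])
part=[[*(seat+a*ux+b*uy),42] for a,b in((-22,29),(-22,-29),(22,-29),(22,29),(62,0))]
for n in ims:
    print(n,w2px(n,part,s).round(1).tolist())
    for a in(0,.1,.2): print(a,w2px(n,[[*(piv+ux*r*np.cos(.87+a)),27+r*np.sin(.87+a)] for r in(75,116)],s).round(1).tolist())
    im=ims[n].copy()
    for q in w2px(n,part,s): cv2.circle(im,tuple(np.int32(q.round())),0,(0,0,255),-1)
    cv2.imwrite(f"pics/{n}6.png",im)
g=lambda n,x0,x1,y0,y1:cv2.resize(cv2.imread(f"pics/{n}6.png")[y0:y1,x0:x1],(400,500),interpolation=cv2.INTER_CUBIC)
cv2.imwrite("pics/f.png",np.clip(np.hstack([g("wrist",200,312,0,140),g("top",290,350,140,215)])*1.2,0,255).astype('uint8'))
E
```

```text
[343.32534644 224.90931195 199.15756175] [-1.0009333   0.91686237 -0.09598634] 17.65
side [[278.5, 241.9], [292.4, 259.0], [309.7, 252.1], [295.3, 235.8], [317.2, 238.1]]
0 [[259.9, 245.3], [271.8, 229.8]]
0.1 [[257.3, 244.6], [267.9, 228.6]]
0.2 [[254.5, 244.2], [263.5, 227.8]]
top [[306.6, 187.2], [333.8, 181.0], [328.7, 160.5], [301.6, 166.7], [310.5, 145.2]]
0 [[330.8, 212.0], [329.9, 197.0]]
0.1 [[331.9, 214.8], [331.7, 201.3]]
0.2 [[333.0, 217.8], [333.5, 206.2]]
wrist [[223.5, -19.1], [280.5, -19.0], [281.4, -68.9], [222.7, -68.9], [252.1, -116.7]]
0 [[251.9, 37.4], [252.0, -7.7]]
0.1 [[251.9, 43.2], [252.0, 1.9]]
0.2 [[251.9, 49.8], [251.9, 13.1]]
```

View pics/f.png

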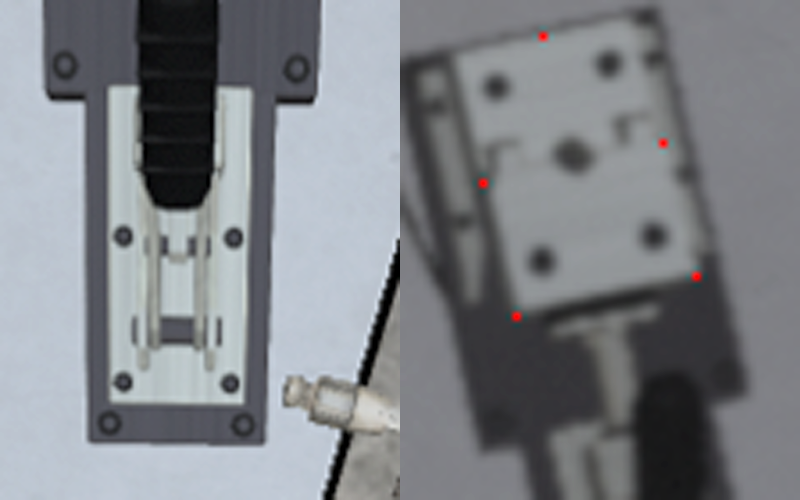

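The halves are shut with no gap, the pad is on the rear face, and the handle end at top pixel (331,197) matches 0 rad. Nothing touches the robot, so I'm handing in.

```bash
python3 -c "
from workcell import env
print(env.job_done())"
```

```text
the job is handed in; nothing more can be done
None
```

The matching half is seated against the bolted half with no gap visible in the last picture, the clamp handle is locked with its pad on the half, and I handed the job in at about 18 s; no verdict came back, and the pad's force and the bystanders' final places were not measured.

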